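Dry-fit a canvas strainer in the corner jig

ROBOT

A 6-joint arm with a two-finger parallel gripper is mounted at the origin on a cart in front of the work surface, level with it; the furniture and walls round the work are solid. World frame = base frame: x ahead of the robot, y to its left, z up, the work surface at z = 0. Lengths are in mm, angles in rad, forces in N, time in s.
With the tool pointing down it reaches from about 275 to 750 mm from the base axis. Payload 10.2 kg.
Tool frame: the origin (TCP) lies where the fingers leave the gripper's body, on its centre line; the fingertips stand 73 mm ahead of it and the grasp point (between the pads) lies 54 mm ahead of it (ctrl.tip_extent is the z of the fingertips in the tool frame, in mm); z points along the fingers, y is the line along which they close (so a half turn about z gives the same grasp; the last joint's range is limited). The gripper opens to 85 mm and grips with 20 to 120 N. Pads are 22 mm wide; open, the fingers measure 114 mm over their backs; the gripper's body (76 mm by 85 mm) begins 54 mm behind the grasp point. The pads swing forward as they close: fully open they stand 13 mm farther back than shut.
Start: joints at [-1.397, 0.313, 1.498, -0, 1.331, -0.223], TCP at [202.884, -484.221, 303.894] pointing down, gripper open.
Joint ranges: [-2.94, 2.94], [-0.97, 2.17], [0.19, 2.56], [-1.23, 4.37], [0.02, 3.11], [-2.88, 2.88]. Speed limits (rad/s): [2.39, 2.39, 3.01, 3.14, 3.14, 3.14].

INTERFACE

Orientations are given as a unit quaternion [w, x, y, z].
In Python, from rig import readout, cams, order, ctrl gives the robot as it stands.
- The arm moves only by the tool inch_along, called after ">>>" as name(argument=value, ...), one argument or row to a line, values as JSON. Schema: {"type":"object","properties":{"increments":{"type":"array","items":{"type":"array","items":{"type":"number"},"minItems":6,"maxItems":6},"minItems":1,"maxItems":8},"finger_gap":{"type":"number"},"clamp_n":{"type":"number"},"only":{"type":"string"},"quiet":{"type":"boolean"},"lines":{"type":"string"}},"required":["increments"],"additionalProperties":false}. increments is a list of rows, 1 to 8 of them, each of 6 numbers: dx, dy, dz in mm, then a rotation vector rx, ry, rz in rad; each row is the pose to reach, as a shift and turn from the pose commanded when the call began, along the tool's axes at that moment; what a row does not reach only later rows make up. A row lasts 1/10 s, in which the tool goes at most 50 mm and 0.15 rad, less where a joint would pass 70% of its speed; a pose out of reach is approached as far as the arm can. finger_gap is the opening from 0.0 (shut) to 1.0 (fully open), set as the call begins (left out keeps the last). The fingers move at their own pace and stop on an object; clamp_n is the grip in N (left out, the last holds). Time passes only in rows, so rows that do not move let the fingers close. The tool returns the time, the measured TCP pose, the force, the opening and the grip force at its end. only (a regular expression) keeps the lines of the reply that match it, lines (a string "A,B") keeps lines A to B, and quiet returns only ok. Input that does not fit is refused with a message, and nothing moves.
- readout.sense(): the state, without advancing time (a new reading comes with each control period).
- cams.capture(name): name is "scene" or "top"; returns (picture, depth): 400x640x3 uint8, red, green, blue; 400x640 float32, mm along the optical axis (not along the pixel's ray), 0 where there is no reading.
- cams.calibration(name): a dict with "fx", "fy", "cx", "cy" (pixels), "position" and "attitude" of the camera in the world. Camera axes: x right, y down, z forward; pixel columns grow to the right and rows downward; lengths in mm; the calibration is good to about 2 mm. A picture is of the moment at which its call begins. calibration takes no time and is no camera call.
- order.finish_job(): hands the job in; it is judged then, once.
Trained networks look in the newest picture that a camera, given by its name, has taken for a name from the list of things; names that differ only in an ending like _2 or _b are one class to them, and where a whole thing is asked for, a point or a joint stands for the part that bears it (a point fixed in the world has none). Each returns a list of dicts, best first, with "p" (0 to 1); they miss things now and then, are a little off and sometimes report something else, mostly with a low value. They report only what shows in the picture. A call takes as long as a camera call.
- cams.trace(target, camera): "pixels" (400x640 bool, what is visible of it) and "bbox" ([left, top, right, bottom] in pixels, round what is visible of it).
- cams.spot_point(target, camera): "uv" ([column, row] in pixels: a listed point, or the origin of a listed thing).
The state is a dict: "time_s": time; "joints": joint angles; "dq": joint speeds; "tau": joint torques, N m; "eef_pos": TCP position; "ee_rot": TCP orientation; "force": force on the tool from outside, world axes, zero at the start; "wrist_torque": the same for the moment, N m; "grip_width": opening from 0.0 (shut) to 1.0 (fully open); "grip_force": force on a finger pad.
Only numpy, scipy, OpenCV 4.12 (cv2) and the standard library are available. Lean on these libraries where they do the work, as an engineer would, in place of code of your own. Each camera call takes 0.05 s, during which the arm holds its last target. There are 200 camera calls.

TASK

Dry-fit the small canvas strainer in the wooden corner jig: first lay the two short bars inside the corner fences, one across each end, notches up as they lie now; then lay the two long bars over them, one along each side, notches down, so that all four half-lap corner joints close and the frame lies flat and flush on the jig. Leave the plain offcut, the masking tape and the ink bottle where they are.

Things in the scene. Friction and masses are not known exactly. Their poses are not given: they have to be found in the camera images.
- short_bar_a: Loose light-wood strainer bar, 24 mm wide, 18 mm thick, about 50 g. SHORT: 100 mm long. Lies with its half-lap notches up: the last 29 mm at each end are only 9 mm thick (z 0 to 9), the middle 42 mm is full 18 mm. Origin: centre of the underside; x along its length, z up. Both ends alike; identical to the other short bar.
- short_bar_b: Loose light-wood strainer bar, 24 mm wide, 18 mm thick, about 50 g. SHORT: 100 mm long. Lies with its half-lap notches up: the last 29 mm at each end are only 9 mm thick (z 0 to 9), the middle 42 mm is full 18 mm. Origin: centre of the underside; x along its length, z up. Both ends alike; identical to the other short bar.
- long_bar_a: Loose light-wood strainer bar, 24 mm wide, 18 mm thick, about 50 g. LONG: 150 mm long. Lies with its half-lap notches down: under the last 31 mm at each end it is cut away to z 9, the middle 88 mm is full 18 mm, shoulders rounded. Origin: centre of the underside of the middle; x along its length, z up. Identical to the other long bar.
- long_bar_b: Loose light-wood strainer bar, 24 mm wide, 18 mm thick, about 50 g. LONG: 150 mm long. Lies with its half-lap notches down: under the last 31 mm at each end it is cut away to z 9, the middle 88 mm is full 18 mm, shoulders rounded. Origin: centre of the underside of the middle; x along its length, z up. Identical to the other long bar.
- jig: Fixed brown plate 190 x 140 x 10 mm, origin: centre of underside, x along its length, 23 mm over the table. On its top four dark L-shaped corner fences, 8 mm high, legs 28 mm, 5 mm play round a 150 x 100 mm frame. Short bars belong at x = +63 and -63 mm, lying along y; long bars at y = +38 and -38 mm, lying along x; each with its origin 10 mm over the jig's origin. Laps: 5 to 7 mm play. 
- offcut: Bystander: plain block of the same wood, 70 x 24 x 18 mm, no notches. Origin: centre of the underside, x along its length. It lies in front of a heap of rags and tubes, up to 90 mm high, between the bars and the jig.
- masking_tape: Bystander: roll of masking tape lying flat, 96 mm across, 25 mm high. Origin: centre of the underside.
- ink_bottle: Bystander: small dark red ink bottle with black cap, standing, 35 mm across, 81 mm high. Origin: centre of the underside.

How it is judged (in metres and radians):
On the way:
1. both short bars lie flat in the jig, one across each end ((((x of short_bar_a in the frame of jig between 0.055 and 0.071 m and y of short_bar_a in the frame of jig between -0.008 and 0.008 m and z of short_bar_a in the frame of jig between 0.007 and 0.013 m and angle between short_bar_a's own z axis and vertical below 0.04 rad and angle between the x axis of short_bar_a and the y axis of jig, either way round below 0.07 rad and linear speed of short_bar_a below 0.02 m/s) and (x of short_bar_b in the frame of jig between -0.071 and -0.055 m and y of short_bar_b in the frame of jig between -0.008 and 0.008 m and z of short_bar_b in the frame of jig between 0.007 and 0.013 m and angle between short_bar_b's own z axis and vertical below 0.04 rad and angle between the x axis of short_bar_b and the y axis of jig, either way round below 0.07 rad and linear speed of short_bar_b below 0.02 m/s)) or ((x of short_bar_b in the frame of jig between 0.055 and 0.071 m and y of short_bar_b in the frame of jig between -0.008 and 0.008 m and z of short_bar_b in the frame of jig between 0.007 and 0.013 m and angle between short_bar_b's own z axis and vertical below 0.04 rad and angle between the x axis of short_bar_b and the y axis of jig, either way round below 0.07 rad and linear speed of short_bar_b below 0.02 m/s) and (x of short_bar_a in the frame of jig between -0.071 and -0.055 m and y of short_bar_a in the frame of jig between -0.008 and 0.008 m and z of short_bar_a in the frame of jig between 0.007 and 0.013 m and angle between short_bar_a's own z axis and vertical below 0.04 rad and angle between the x axis of short_bar_a and the y axis of jig, either way round below 0.07 rad and linear speed of short_bar_a below 0.02 m/s)))), for 0.2 s.
At the end, for the whole second after the job is handed in: The two short bars lie across the ends of the jig and the two long bars along its sides, each within 8 mm of its place and 4 degrees of its direction, all flat and down on the jig (within 3 mm, tilt under 0.04 rad), at rest ((((x of short_bar_a in the frame of jig between 0.055 and 0.071 m and y of short_bar_a in the frame of jig between -0.008 and 0.008 m and z of short_bar_a in the frame of jig between 0.007 and 0.013 m and angle between short_bar_a's own z axis and vertical below 0.04 rad and angle between the x axis of short_bar_a and the y axis of jig, either way round below 0.07 rad and linear speed of short_bar_a below 0.02 m/s) and (x of short_bar_b in the frame of jig between -0.071 and -0.055 m and y of short_bar_b in the frame of jig between -0.008 and 0.008 m and z of short_bar_b in the frame of jig between 0.007 and 0.013 m and angle between short_bar_b's own z axis and vertical below 0.04 rad and angle between the x axis of short_bar_b and the y axis of jig, either way round below 0.07 rad and linear speed of short_bar_b below 0.02 m/s)) or ((x of short_bar_b in the frame of jig between 0.055 and 0.071 m and y of short_bar_b in the frame of jig between -0.008 and 0.008 m and z of short_bar_b in the frame of jig between 0.007 and 0.013 m and angle between short_bar_b's own z axis and vertical below 0.04 rad and angle between the x axis of short_bar_b and the y axis of jig, either way round below 0.07 rad and linear speed of short_bar_b below 0.02 m/s) and (x of short_bar_a in the frame of jig between -0.071 and -0.055 m and y of short_bar_a in the frame of jig between -0.008 and 0.008 m and z of short_bar_a in the frame of jig between 0.007 and 0.013 m and angle between short_bar_a's own z axis and vertical below 0.04 rad and angle between the x axis of short_bar_a and the y axis of jig, either way round below 0.07 rad and linear speed of short_bar_a below 0.02 m/s))) and (((x of long_bar_a in the frame of jig between -0.008 and 0.008 m and y of long_bar_a in the frame of jig between 0.03 and 0.046 m and z of long_bar_a in the frame of jig between 0.007 and 0.013 m and angle between long_bar_a's own z axis and vertical below 0.04 rad and angle between the x axis of long_bar_a and the x axis of jig, either way round below 0.07 rad and linear speed of long_bar_a below 0.02 m/s) and (x of long_bar_b in the frame of jig between -0.008 and 0.008 m and y of long_bar_b in the frame of jig between -0.046 and -0.03 m and z of long_bar_b in the frame of jig between 0.007 and 0.013 m and angle between long_bar_b's own z axis and vertical below 0.04 rad and angle between the x axis of long_bar_b and the x axis of jig, either way round below 0.07 rad and linear speed of long_bar_b below 0.02 m/s)) or ((x of long_bar_b in the frame of jig between -0.008 and 0.008 m and y of long_bar_b in the frame of jig between 0.03 and 0.046 m and z of long_bar_b in the frame of jig between 0.007 and 0.013 m and angle between long_bar_b's own z axis and vertical below 0.04 rad and angle between the x axis of long_bar_b and the x axis of jig, either way round below 0.07 rad and linear speed of long_bar_b below 0.02 m/s) and (x of long_bar_a in the frame of jig between -0.008 and 0.008 m and y of long_bar_a in the frame of jig between -0.046 and -0.03 m and z of long_bar_a in the frame of jig between 0.007 and 0.013 m and angle between long_bar_a's own z axis and vertical below 0.04 rad and angle between the x axis of long_bar_a and the x axis of jig, either way round below 0.07 rad and linear speed of long_bar_a below 0.02 m/s)))); the robot touches nothing.
It fails at once if the plain offcut is pushed more than 25 mm from its place (distance of offcut from where it was at the start of the episode above 0.025 m).
It fails at once if the masking tape is pushed more than 25 mm from its place (distance of masking_tape from where it was at the start of the episode above 0.025 m).
It fails at once if the ink bottle is pushed more than 25 mm from its place (distance of ink_bottle from where it was at the start of the episode above 0.025 m).
It also fails if it takes over 109 s, if anything falls off the work surface, if the arm or the gripper's body presses on something with over 40 N, if the wrist force passes 120 N, or if a joint passes its speed limit or range.

## Working session

There is one attempt and no reset: what is moved stays moved. The work goes in short steps, Python scripts to look and compute and a tool call to move; the robot and the scene stay as the last step left them, time stands still between calls to the robot, and variables do not carry over. Pictures are saved under pics/ and viewed, at most 14 in all, crops included, and the job is handed in when it is done.

```bash
ls; mkdir -p pics
```

Run:
```python
from rig import readout,cams,order,ctrl
import cv2
for n in("top","scene"):
    p,d=cams.capture(n); cv2.imwrite(f"pics/{n}0.png",p[:,:,::-1]); c=cams.calibration(n);print(n,c)
print(readout.sense())
```

```text
pics
top {'fx': 411.7664182678137, 'fy': 411.7664182678137, 'cx': 316.23637530365824, 'cy': 196.2193456694492, 'position': array([ 491.11836206,  -20.88640412, 1173.91996877]), 'attitude': array([ 0.03263695, -0.69937348,  0.71376692, -0.01866418])}
scene {'fx': 442.8690774976492, 'fy': 442.8690774976492, 'cx': 313.5796797494001, 'cy': 201.95205517562903, 'position': array([  -31.54497147, -1070.96777738,   998.71920043]), 'attitude': array([-0.42857496,  0.8684697 , -0.21920176,  0.1184672 ])}
{'time_s': 0.1, 'joints': array([-1.39736931e+00,  3.13393554e-01,  1.49833897e+00,  1.11934729e-05,
        1.33094657e+00, -2.23347288e-01]), 'dq': array([ 0.00080965, -0.00056432, -0.00411985,  0.00081633, -0.00051483,
       -0.0013458 ]), 'tau': array([ 2.15525164e-03, -4.12900579e+01, -2.60143483e+01, -2.05464089e-04,
        2.99775144e-03, -1.60848674e-05]), 'eef_pos': array([ 202.87679437, -484.0750655 ,  303.40083034]), 'ee_rot': array([-5.42918566e-04,  9.80385844e-01,  1.97087039e-01,  1.89916294e-05]), 'force': array([-0.12345733,  0.58986395,  0.2712549 ]), 'wrist_torque': array([ 0.01544497, -0.03538532, -0.01979634]), 'grip_force': 0.0, 'grip_width': 0.9940716334628653}
```

View pics/top0.png

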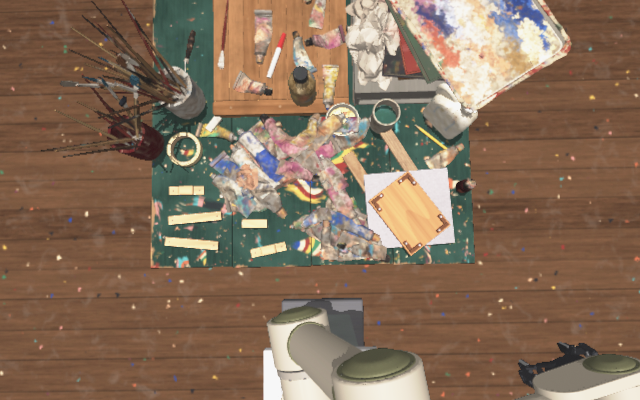

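View pics/scene0.png

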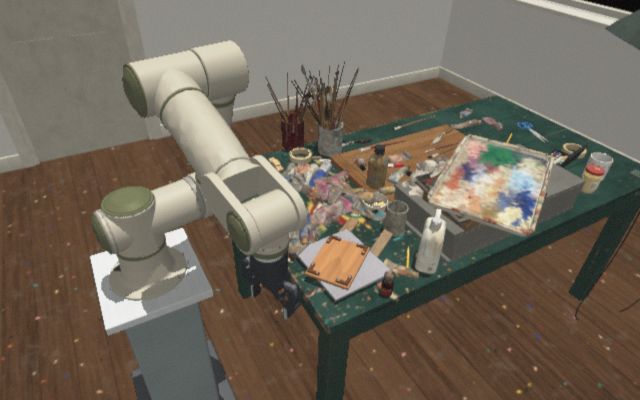

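Top view: robot at the bottom, +y to the left. Short bars at about (186,190) and (268,250), long bars at (195,218) and (191,244), offcut at (254,224), jig at (410,212) turned by about 50°, ink bottle at (463,186). The scene view adds only that the arm hangs right of the jig.

Create h.py:
```python
from rig import readout,cams,order,ctrl
import cv2,numpy as np
from scipy.spatial.transform import Rotation as R
def rot(q): return R.from_quat(np.asarray(q)[[1,2,3,0]])
def world(uv,z,cam="top"):
    c=cams.calibration(cam); uv=np.atleast_2d(uv).astype(float)
    d=np.c_[(uv[:,0]-c['cx'])/c['fx'],(uv[:,1]-c['cy'])/c['fy'],np.ones(len(uv))]
    w=rot(c['attitude']).apply(d); p=c['position']
    return p+w*((z-p[2])/w[:,2])[:,None]
def cloud(d,cam="top"):
    c=cams.calibration(cam); v,u=np.mgrid[:400,:640]
    P=np.stack([(u-c['cx'])/c['fx']*d,(v-c['cy'])/c['fy']*d,d],-1)
    return rot(c['attitude']).apply(P.reshape(-1,3)).reshape(400,640,3)+c['position']
def rect(mask,z,cam="top"):
    "centre, (long,short), heading of long axis"
    v,u=np.nonzero(mask); w=world(np.c_[u,v],z,cam)[:,:2].astype(np.float32)
    (c,s,a)=cv2.minAreaRect(w); b=cv2.boxPoints((c,s,a)); e=[b[1]-b[0],b[2]-b[1]]
    l=max(e,key=np.linalg.norm); h=np.arctan2(l[1],l[0]); h=(h+np.pi/2)%np.pi-np.pi/2
    return np.round(c,1),np.round(sorted(s)[::-1],1),round(float(h),3),np.round(w.mean(0),1)
def to(pos,close_heading=None):
    "rows step to TCP pos, tool down, y along close_heading; tool axes"
    s=readout.sense(); r=rot(s['ee_rot']); t=r.inv().apply(np.array(pos)-s['eef_pos'])
    out=[np.round(t,1)]
    M=r.as_matrix()
    if close_heading is not None:
        best=None
        for k in(0,np.pi):
            h=close_heading+k; y=np.array([np.cos(h),np.sin(h),0]); z=np.array([0,0,-1.]); x=np.cross(y,z)
            rv=(r.inv()*R.from_matrix(np.c_[x,y,z])).as_rotvec()
            if best is None or np.linalg.norm(rv)<np.linalg.norm(best): best=rv
        out.append(np.round(best,3))
    return out
```

Run:
```python
from h import *
p,d=cams.capture("top"); P=cloud(d)
np.savez("t0.npz",p=p,d=d)
for n in["short_bar_a","long_bar_a","offcut","jig","ink_bottle","masking_tape"]:
    for r in cams.trace(n,"top"):
        m=r["pixels"]; z={"jig":33,"ink_bottle":40,"masking_tape":25}.get(n,16)
        print(n,round(r["p"],2),r["bbox"],m.sum(),rect(m,z),np.round(np.nanmedian(P[m],0),1),np.round(np.percentile(P[m][:,2],[5,95])))
for n in["short_bar_a","long_bar_a","offcut","jig"]:
    for r in cams.spot_point(n,"top"): print(n,round(r["p"],2),r["uv"],np.round(world(r["uv"],33 if n=="jig" else 5),1))
big=cv2.resize(p[170:265,155:275],(0,0),fx=6,fy=6,interpolation=cv2.INTER_CUBIC)
cv2.imwrite("pics/bars.png",big[:,:,::-1])
big=cv2.resize(p[160:265,350:480],(0,0),fx=5,fy=5,interpolation=cv2.INTER_CUBIC)
cv2.imwrite("pics/jig.png",big[:,:,::-1])
```

```text
short_bar_a 0.87 [168.6, 185.3, 203.9, 197.0] 310 (array([601.3, 369.5]), array([100.1,  28.6]), -1.571, array([600.6, 368.6], dtype=float32)) [600.8 368.5  11.5] [ 5. 21.]
short_bar_a 0.66 [250.9, 243.9, 286.7, 258.0] 324 (array([427.8, 137.6]), array([100. ,  27.2]), -1.364, array([428.6, 136.7], dtype=float32)) [427.9 135.9  11.1] [ 4. 22.]
long_bar_a 0.77 [165.3, 214.6, 223.6, 225.3] 463 (array([519.8, 345. ]), array([149.3,  27.3]), -1.492, array([521.2, 344.7], dtype=float32)) [521.1 343.5  18.2] [13. 22.]
offcut 0.6 [167.1, 211.6, 220.2, 225.6] 481 (array([522.5, 346.4]), array([151.8,  26.9]), -1.494, array([522.2, 344.7], dtype=float32)) [522.2 343.7  18. ] [ 3. 22.]
offcut 0.45 [244.4, 220.5, 267.6, 226.9] 195 (array([502.2, 176.6]), array([70.7, 19.7]), 1.551, array([502.1, 178. ], dtype=float32)) [501.4 177.6  18.2] [15. 22.]
jig 0.65 [369.6, 171.4, 450.8, 250.6] 3454 (array([ 523. , -254.6]), array([190.3, 139.9]), 0.631, array([ 522.5, -254.6], dtype=float32)) [ 521.9 -253.7   34.3] [31. 42.]
jig 0.49 [455.5, 177.9, 477.7, 193.4] 196 (array([ 595.3, -412.2]), array([52.
[... 383 characters left out ...]
dtype=float32)) [ 592.4 -399.8   60.3] [19. 84.]
masking_tape 0.86 [170.8, 131.3, 203.1, 165.2] 496 (array([715.9, 371.2]), array([100.6,  93.9]), 0.779, array([716.7, 372.2], dtype=float32)) [718.5 374.1  23. ] [ 3. 28.]
masking_tape 0.3 [168.0, 183.7, 206.6, 197.8] 299 (array([601.6, 365. ]), array([102.2,  25.5]), 1.55, array([599.7, 364.2], dtype=float32)) [600.8 366.9  12. ] [ 6. 21.]
short_bar_a 0.81 [268.8, 247.5] [[433.8 138.4   5. ]]
short_bar_a 0.68 [186.3, 186.6] [[611.9 373.8   5. ]]
long_bar_a 0.97 [196.5, 219.3] [[517.6 344.2   5. ]]
offcut 0.72 [254.4, 220.9] [[509.7 178.6   5. ]]
offcut 0.57 [266.8, 247.7] [[433.3 144.1   5. ]]
jig 0.76 [410.2, 212.8] [[ 523.  -257.4   33. ]]
```

View pics/bars.png

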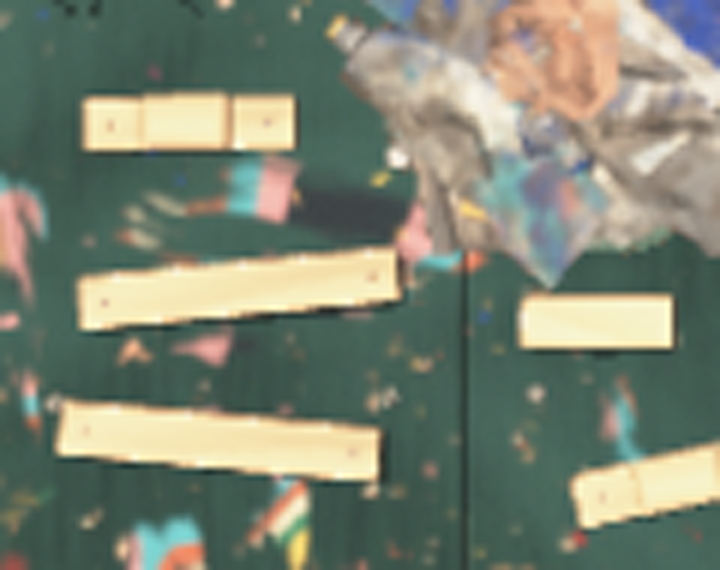

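View pics/jig.png

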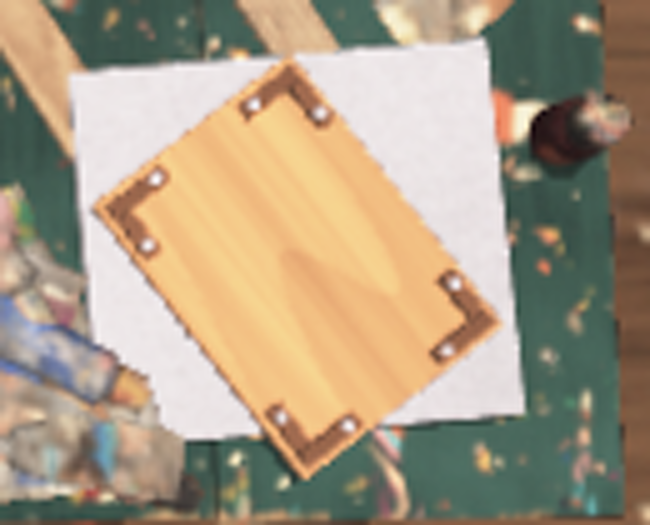

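Run:
```python
from h import *
f=np.load("t0.npz");p,d=f["p"],f["d"]
hsv=cv2.cvtColor(p,cv2.COLOR_RGB2HSV)
for (x,y) in[(186,190),(195,218),(191,244),(268,250),(254,224),(410,212),(160,200),(200,230)]: print((x,y),hsv[y,x])
# refine bars: bright wood colour inside boxes
m=((hsv[...,0]>10)&(hsv[...,0]<32)&(hsv[...,2]>150)&(hsv[...,1]>30)&(hsv[...,1]<190)).astype(np.uint8)
n,l,st,c=cv2.connectedComponentsWithStats(m)
for i in range(1,n):
    if st[i,4]>120 and st[i,0]<300 and 180<st[i,1]<260: print(st[i],rect(l==i,16))
P=cloud(d)
# obstacle heights
for x0 in range(350,700,50):
    print(x0,[int(np.percentile(q,98)) if len(q:=P[...,2][(P[...,0]>x0)&(P[...,0]<x0+50)&(P[...,1]>y0)&(P[...,1]<y0+50)&(d>0)]) else -1 for y0 in range(400,-450,-50)])
```

```text
(186, 190) [ 26  49 247]
(195, 218) [ 22  72 246]
(191, 244) [ 22  70 246]
(268, 250) [ 27  46 247]
(254, 224) [ 26  56 247]
(410, 212) [ 14 127 231]
(160, 200) [82 79 94]
(200, 230) [80 70 84]
[285 183  41  21 239] (array([582.2,  35.7]), array([117.3,  33.2]), 1.208, array([583.1,  40.6], dtype=float32))
[169 185  35  10 317] (array([602.5, 371. ]), array([97.8, 25.7]), 1.55, array([601.2, 370.8], dtype=float32))
[168 211  54  14 494] (array([523.5, 347.3]), array([151.2,  28.2]), -1.501, array([522.4, 347.5], dtype=float32))
[241 219  26   9 230] (array([503.7, 179.3]), array([70.8, 22.5]), 1.551, array([503.6, 178.7], dtype=float32))
[163 236  55  17 509] (array([451.4, 358.8]), array([158.5,  30.9]), 1.418, array([451.1, 356.6], dtype=float32))
[250 242  37  16 337] (array([429.3, 139.6]), array([101.1,  26.1]), -1.377, array([429.2, 139.6], dtype=float32))
350 [4, 5, 5, 6, 4, 4, 5, 4, 4, 30, 31, 14, 53, 5, 4, 5, 4]
400 [19, 20, 22, 20, 5, 19, 22, 10, 5, 64, 76, 72, 64, 43, 44, 31, 25]
450 [21, 21, 21, 18, 18, 20, 15, 32, 61, 78, 75, 73, 67, 38, 38, 43, 41]
500 [20, 22, 22, 22, 51, 61, 51, 38, 65, 81, 71, 67, 44, 38, 38, 44, 29]
550 [11, 20, 11, 40, 63, 89, 75, 22, 4, 67, 70, 29, 44, 38, 38, 35, 74]
600 [10, 20, 11, 59, 92, 99, 80, 77, 62, 67, 67, 26, 28, 44, 44, 27, 45]
650 [171, 26, 26, 41, 72, 91, 81, 86, 78, 67, 50, 16, 4, 17, 17, 20, 27]
```

Zoomed: the short bars show the raised middles, both long bars are plain with dots at the ends, and the offcut lies 75 mm from the front short bar, so I need a reduced opening. The jig corners lie at crop (93,205), (290,62), (500,322), (305,480), with fences well clear of the mid-edges.

Create meas.py:
```python
from h import *
def pca(m,z):
    v,u=np.nonzero(m); w=world(np.c_[u,v],z)[:,:2]; c=w.mean(0); e,V=np.linalg.eigh(np.cov((w-c).T)); a=V[:,1]
    return np.round(c,1),round(float((np.arctan2(a[1],a[0]))%np.pi),3)
```

Run:
```python
from meas import *
f=np.load("t0.npz");p=f["p"]
hsv=cv2.cvtColor(p,cv2.COLOR_RGB2HSV).astype(int)
m=((hsv[...,0]>14)&(hsv[...,0]<35)&(hsv[...,2]>190)&(hsv[...,1]>25)&(hsv[...,1]<130)).astype(np.uint8)
for n,(x0,y0,x1,y1),z in[("S1",(165,182,207,200),12),("L1",(165,208,225,229),17),("L2",(162,234,220,253),17),("S2",(248,240,290,262),12),("off",(240,216,270,231),17)]:
    q=np.zeros_like(m);q[y0:y1,x0:x1]=m[y0:y1,x0:x1]; k,l,s,c=cv2.connectedComponentsWithStats(q); i=1+s[1:,4].argmax()
    print(n,s[i],pca(l==i,z),rect(l==i,z))
# jig plate: wood + fences vs white paper/green
q=np.zeros_like(m);b=((hsv[...,0]<20)&(hsv[...,1]>70)&(hsv[...,2]>60)).astype(np.uint8);q[165:258,364:455]=b[165:258,364:455]
k,l,s,c=cv2.connectedComponentsWithStats(q); i=1+s[1:,4].argmax(); print("jig",s[i],pca(l==i,33),rect(l==i,33))
print(ctrl.tip_extent,to([427,138,200]))
```

```text
S1 [169 186  35   9 309] (array([601.3, 372. ]), 1.554) (array([601.5, 372.3]), array([98.1, 22.9]), 1.55, array([601.3, 372. ], dtype=float32))
L1 [168 211  53  14 470] (array([522.2, 348. ]), 1.644) (array([522.4, 347.6]), array([149.4,  25.3]), -1.497, array([522.2, 348. ], dtype=float32))
L2 [164 237  54  13 480] (array([451. , 356.7]), 1.46) (array([451.1, 356.4]), array([150.9,  25.3]), 1.463, array([451. , 356.7], dtype=float32))
S2 [250 242  37  16 321] (array([428.9, 140.1]), 1.767) (array([428.8, 140.1]), array([101.4,  25.2]), -1.372, array([428.9, 140.1], dtype=float32))
off [242 219  25   9 223] (array([503.5, 177.7]), 1.549) (array([503.7, 177.7]), array([67.9, 22.5]), 1.551, array([503.5, 177.7], dtype=float32))
jig [ 369  165   81   91 3384] (array([ 524.9, -253.8]), 0.521) (array([ 537.7, -253.4]), array([220.6, 163.2]), 0.575, array([ 524.9, -253.8], dtype=float32))
72.6 [array([ 447.2, -487.3,  103.9])]
```

>>> inch_along(
  increments=[
    [0,0,0,0,0,0],
    [0,0,0,0,0,0],
    [0,0,0,0,0,0],
    [0,0,0,0,0,0],
    [0,0,0,0,0,0],
  ],
  finger_gap=0.6,
  clamp_n=40,
)

```text
time_s: 1.15
eef_pos: [202.9, -484.2, 303.9]
ee_rot: [0.0, 0.98, 0.197, 0.0]
force: [-1.1, -0.1, -0.7]
grip_width: 0.604
grip_force: 0.0
```

```bash
python3 -c "
from h import *
print(ctrl.tip_extent, to([427,138,200],-0.2))"
```

```text
72.6 [array([ 447.2, -487.3,  103.9]), array([ 0.   ,  0.   , -0.974])]
```

Run:
```python
from h import *
print(to([429,139.5,200],0.196))
c=np.array([[93,205],[290,62],[500,322],[305,480]])/5+[350-.4,160-.4]
w=world(c,33)[:,:2]; print(w, w.mean(0),[np.linalg.norm(w[i]-w[i-1]) for i in range(4)],[np.arctan2(*(w[i]-w[j])[::-1]) for i,j in((0,3),(1,2),(1,0),(2,3))])
cams.capture("top")
for r in cams.trace("jig","top")[:1]: print(r["p"],r["bbox"],rect(r["pixels"],33))
# template fit: rectangle IoU against non-white/non-green wood mask
f=np.load("t0.npz");p=f["p"];hsv=cv2.cvtColor(p,cv2.COLOR_RGB2HSV).astype(int)
b=((hsv[...,0]<20)&(hsv[...,1]>70)&(hsv[...,2]>60))
v,u=np.mgrid[160:265,360:460]; W=world(np.c_[u.ravel(),v.ravel()],33)[:,:2]; B=b[160:265,360:460].ravel()
best=[]
for x in np.arange(512,534,1.):
  for y in np.arange(-264,-244,1.):
    for a in np.arange(.58,.70,.01):
      q=(W-[x,y])@np.array([[np.cos(a),-np.sin(a)],[np.sin(a),np.cos(a)]]); I=(abs(q[:,0])<95)&(abs(q[:,1])<70)
      best.append(((I&B).sum()/(I|B).sum(),x,y,a))
best.sort(reverse=True); print(best[:6])
```

```text
[array([ 449.6, -487.9,  103.9]), array([ 0.  ,  0.  , -1.37])]
[[ 559.09500627 -142.80355441]
 [ 636.37645161 -254.2532245 ]
 [ 490.06164454 -363.97478591]
 [ 405.9118659  -254.22491074]] [ 522.86124208 -253.81411889] [np.float64(189.4196218449624), np.float64(135.62245667870508), np.float64(182.88478286665622), np.float64(138.29757895345887)] [np.float64(0.6288621913839032), np.float64(0.6434374888695048), np.float64(-0.964500043052735), np.float64(-0.916666503476796)]
0.96 [370.9, 172.3, 452.1, 252.2] (array([ 523.1, -254.5]), array([192.1, 145. ]), 0.62, array([ 523.2, -255.2], dtype=float32))
[(np.float64(0.7612216566404443), np.float64(524.0), np.float64(-254.0), np.float64(0.63)), (np.float64(0.7595931576514101), np.float64(524.0), np.float64(-254.0), np.float64(0.64)), (np.float64(0.7595931576514101), np.float64(523.0), np.float64(-254.0), np.float64(0.63)), (np.float64(0.7587800369685767), np.float64(524.0), np.float64(-253.0), np.float64(0.63)), (np.float64(0.7587242893459671), np.float64(523.0), np.float64(-254.0), np.float64(0.62)), (np.float64(0.7581427581427581), np.float64(523.0), np.float64(-253.0), np.float64(0.63))]
```

>>> inch_along(
  increments=[
    [20,-22,0,0,0,0],
    [51,-55,0,0,0,0],
    [83,-90,0,0,0,0],
    [115,-125,0,0,0,0],
    [147,-160,0,0,0,0],
    [179,-195,0,0,0,0],
    [211,-230,0,0,0,0],
    [243,-265,0,0,0,0],
  ],
  finger_gap=0.6,
  only="time|pos|force",
)

```text
time_s: 2.05
eef_pos: [324.7, -144.1, 304.1]
force: [0.7, -1.7, 0.4]
grip_force: 0.0
```

>>> inch_along(
  increments=[
    [30,-33,0,0,0,-0.1],
    [60,-66,0,0,0,-0.25],
    [92,-99,0,0,0,-0.4],
    [122,-132,0,0,0,-0.55],
    [152,-164,10,0,0,-0.7],
    [182,-197,30,0,0,-0.85],
    [200,-218,50,0,0,-1.0],
    [206.6,-222.9,60,0,0,-1.15],
  ],
  only="time|pos|force",
)

```text
time_s: 2.85
eef_pos: [428.7, 141.9, 242.3]
force: [-0.0, -0.4, 1.3]
grip_force: 0.0
```

```bash
python3 -c "
from h import *
print(to([429,139.5,150],0.196))"
```

```text
[array([-2.4,  0.5, 92.3]), array([-0.002, -0.   , -0.211])]
```

>>> inch_along(
  increments=[
    [0,0,20,0,0,-0.1],
    [0,0,45,0,0,-0.22],
    [0,0,70,0,0,-0.22],
    [0,0,90,0,0,-0.22],
    [0,0,90,0,0,-0.22],
    [0,0,90,0,0,-0.22],
  ],
  only="time|pos|force",
)

```text
time_s: 3.45
eef_pos: [429.3, 139.6, 154.5]
force: [-0.5, -0.7, 0.4]
grip_force: 0.0
```

```bash
python3 -c "
from h import *
print(to([429,139.5,76],0.196))
p,d=cams.capture('scene');cv2.imwrite('pics/g1.png',p[:,:,::-1])"
```

```text
[array([-0. , -0.3, 78.5]), array([ 0.,  0., -0.])]
```

>>> inch_along(
  increments=[
    [0,0,20,0,0,0],
    [0,0,45,0,0,0],
    [0,0,65,0,0,0],
    [0,0,75,0,0,0],
    [0,0,78,0,0,0],
    [0,0,78,0,0,0],
    [0,0,78,0,0,0],
  ],
  only="time|pos|force",
)

```text
time_s: 4.2
eef_pos: [429.5, 139.6, 76.8]
force: [0.1, -0.6, 0.5]
grip_force: 0.0
```

>>> inch_along(
  increments=[
    [0,0,0,0,0,0],
    [0,0,0,0,0,0],
    [0,0,0,0,0,0],
    [0,0,0,0,0,0],
    [0,0,0,0,0,0],
    [0,0,0,0,0,0],
    [0,0,0,0,0,0],
    [0,0,0,0,0,0],
  ],
  finger_gap=0.0,
  clamp_n=40,
  only="time|pos|force|width",
)

```text
time_s: 5.0
eef_pos: [429.4, 139.6, 76.6]
force: [-1.4, 0.2, 6.2]
grip_width: 0.268
grip_force: 40.0
```

```bash
python3 -c "
from h import *
print(ctrl.tip_extent,readout.sense()['ee_rot'])
p,d=cams.capture('top');cv2.imwrite('pics/g1.png',cv2.resize(p[170:290,210:330],(0,0),fx=5,fy=5)[:,:,::-1])"
```

```text
72.6 [4.63324618e-04 6.34503978e-01 7.72919342e-01 4.22120966e-04]
```

View pics/g1.png

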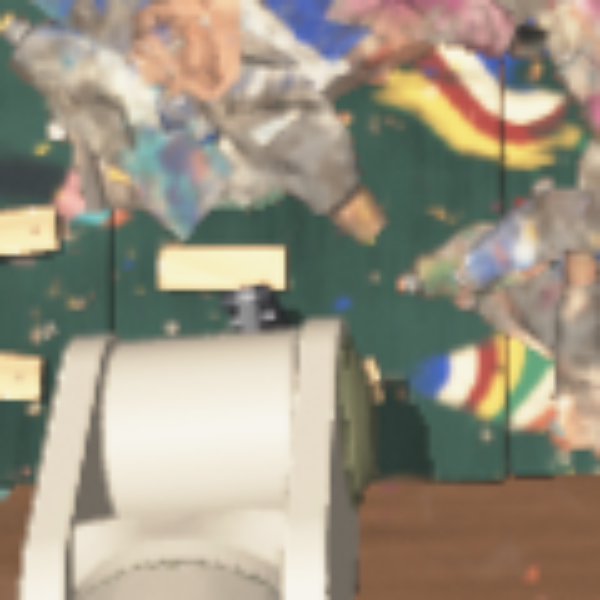

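The bar is gripped (opening 0.268, 40 N) and the offcut is still at crop (222,267). Lift and measure the way to the jig's near end.

>>> inch_along(
  increments=[
    [0,0,-20,0,0,0],
    [0,0,-60,0,0,0],
    [0,0,-105,0,0,0],
    [0,0,-140,0,0,0],
    [0,0,-150,0,0,0],
    [0,0,-150,0,0,0],
  ],
  only="time|pos|force|width",
)

```text
time_s: 5.65
eef_pos: [429.3, 139.6, 226.9]
force: [0.2, 0.2, -0.8]
grip_width: 0.267
grip_force: 39.4
```

```bash
python3 -c "
from h import *
print(to([472.4,-291.2,160],.632),to([472.4,-291.2,160],.632))"
```

```text
[array([-430.9,  -41.8,   67. ]), array([ 0.003,  0.001, -0.436])] [array([-430.9,  -41.8,   67. ]), array([ 0.003,  0.001, -0.436])]
```

>>> inch_along(
  increments=[
    [-20,-2,0,0,0,0],
    [-60,-6,0,0,0,0],
    [-105,-10,0,0,0,0],
    [-150,-15,0,0,0,0],
    [-195,-19,0,0,0,0],
    [-240,-23,0,0,0,0],
    [-285,-28,0,0,0,0],
    [-330,-32,0,0,0,0],
  ],
  only="time|pos",
)

```text
time_s: 6.45
eef_pos: [461.2, -192.0, 223.9]
```

>>> inch_along(
  increments=[
    [-40,-4,0,0,0,-0.1],
    [-75,-7,0,0,0,-0.2],
    [-95,-9,10,0,0,-0.3],
    [-101,-10,30,0,0,-0.4],
    [-101,-10,50,0,0,-0.436],
    [-101,-10,60,0,0,-0.436],
    [-101,-10,60,0,0,-0.436],
  ],
  only="time|pos|width",
)

```text
time_s: 7.15
eef_pos: [471.1, -290.7, 163.5]
grip_width: 0.27
```

```bash
python3 -c "
from h import *
print(to([472.4,-291.2,110.5],.632))"
```

```text
[array([-1.4,  0.8, 53. ]), array([-0.001, -0.005, -0.001])]
```

>>> inch_along(
  increments=[
    [-0.5,0.8,20,0,0,0],
    [-0.5,0.8,40,0,0,0],
    [-0.5,0.8,48,0,0,0],
    [-0.5,0.8,51,0,0,0],
    [-0.5,0.8,52,0,0,0],
    [-0.5,0.8,52,0,0,0],
    [-0.5,0.8,52,0,0,0],
  ],
  only="time|pos|force|width",
)

```text
time_s: 7.85
eef_pos: [472.9, -291.5, 114.6]
force: [-1.1, 0.4, -0.0]
grip_width: 0.269
grip_force: 39.4
```

```bash
python3 -c "
from h import *
print(to([472.4,-291.2,110],.632),readout.sense()['force'])"
```

```text
[array([ 0.6, -0.2,  4.6]), array([ 0.   ,  0.001, -0.   ])] [-1.08257439  0.38516886 -0.04060486]
```

>>> inch_along(
  increments=[
    [0,0,2,0,0,0],
    [0,0,4,0,0,0],
    [0,0,4,0,0,0],
    [0,0,4,0,0,0],
  ],
  only="time|pos|force|width",
)

```text
time_s: 8.25
eef_pos: [472.7, -291.4, 109.9]
force: [0.2, -0.2, 0.0]
grip_width: 0.268
grip_force: 39.4
```

>>> inch_along(
  increments=[
    [0,0,0,0,0,0],
    [0,0,0,0,0,0],
    [0,0,0,0,0,0],
  ],
  finger_gap=0.5,
  only="time|pos|force|width",
)

```text
time_s: 8.55
eef_pos: [472.7, -291.3, 109.9]
force: [0.2, -0.3, -0.8]
grip_width: 0.504
grip_force: 0.0
```

>>> inch_along(
  increments=[
    [0,0,-20,0,0,0],
    [0,0,-60,0,0,0],
    [0,0,-100,0,0,0],
    [0,0,-120,0,0,0],
    [0,0,-120,0,0,0],
  ],
  finger_gap=0.6,
  only="time|pos|force|width",
)

```text
time_s: 9.05
eef_pos: [473.3, -291.9, 232.9]
force: [0.9, -0.4, -0.8]
grip_width: 0.598
grip_force: 0.0
```

```bash
python3 -c "
from h import *
print(to([601.3,372,230],-0.017))"
```

```text
[array([460. , 495.5,   0.8]), array([0.003, 0.005, 0.649])]
```

>>> inch_along(
  increments=[
    [14,15,0,0,0,0],
    [44,47,0,0,0,0],
    [77,83,0,0,0,0],
    [109,118,0,0,0,0],
    [142,153,0,0,0,0],
    [175,188,0,0,0,0],
    [207,223,0,0,0,0],
    [240,258,0,0,0,0],
  ],
  only="time|pos",
)

```text
time_s: 9.85
eef_pos: [538.8, 56.7, 228.7]
```

>>> inch_along(
  increments=[
    [32,35,0,0,0,0.1],
    [64,70,0,0,0,0.2],
    [96,104,0,0,0,0.3],
    [128,138,0,0,0,0.4],
    [160,173,0,0,0,0.5],
    [190,205,10,0,0,0.6],
    [212,229,30,0,0,0.645],
    [220,237.5,50,0,0,0.645],
  ],
  only="time|pos|width",
)

```text
time_s: 10.65
eef_pos: [600.0, 375.5, 177.1]
grip_width: 0.6
```

>>> inch_along(
  increments=[
    [0,0,15,0,0,0],
    [0,0,25,0,0,0],
    [0,0,25,0,0,0],
    [0,0,25,0,0,0],
  ],
  only="time|pos|width",
)

```text
time_s: 11.05
eef_pos: [601.2, 371.7, 155.8]
grip_width: 0.602
```

```bash
python3 -c "
from h import *
print(to([601.3,372,76],-.017))
p,d=cams.capture('top');cv2.imwrite('pics/p1.png',cv2.resize(p[160:265,350:480],(0,0),fx=5,fy=5,interpolation=cv2.INTER_CUBIC)[:,:,::-1])"
```

```text
[array([ 0.3,  0. , 79.8]), array([ 0.001, -0.   ,  0.003])]
```

View pics/p1.png

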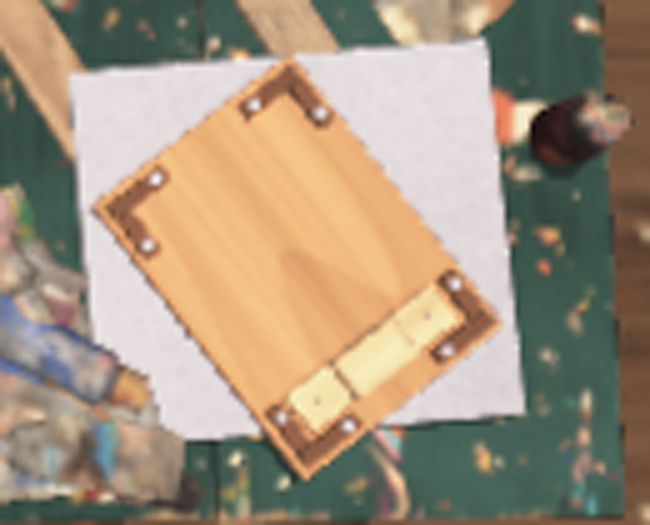

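Short bar 1 lies inside the two near fences, middle at crop (375,358), well centred. Next the second short bar.

>>> inch_along(
  increments=[
    [0,0,20,0,0,0],
    [0,0,45,0,0,0],
    [0,0,65,0,0,0],
    [0,0,76,0,0,0],
    [0,0,79.5,0,0,0],
    [0,0,79.5,0,0,0],
    [0,0,79.5,0,0,0],
  ],
  only="time|pos|force",
)

```text
time_s: 11.8
eef_pos: [601.3, 372.7, 76.9]
force: [-0.5, 1.0, 0.5]
grip_force: 0.0
```

>>> inch_along(
  increments=[
    [0,0,0,0,0,0],
    [0,0,0,0,0,0],
    [0,0,0,0,0,0],
    [0,0,0,0,0,0],
    [0,0,0,0,0,0],
    [0,0,0,0,0,0],
    [0,0,0,0,0,0],
  ],
  finger_gap=0.0,
  clamp_n=40,
  only="time|pos|force|width",
)

```text
time_s: 12.5
eef_pos: [601.1, 372.7, 76.3]
force: [-1.0, -0.6, 5.0]
grip_width: 0.269
grip_force: 40.1
```

>>> inch_along(
  increments=[
    [0,0,-20,0,0,0],
    [0,0,-60,0,0,0],
    [0,0,-105,0,0,0],
    [0,0,-140,0,0,0],
    [0,0,-150,0,0,0],
    [0,0,-150,0,0,0],
  ],
  only="time|pos|force|width",
)

```text
time_s: 13.1
eef_pos: [600.9, 372.6, 226.5]
force: [-0.1, -0.1, -2.1]
grip_width: 0.271
grip_force: 39.5
```

```bash
python3 -c "
from h import *
print(to([574,-216.8,160],.632))"
```

```text
[array([-589.8,  -19.4,   66. ]), array([ 0.002, -0.   , -0.645])]
```

>>> inch_along(
  increments=[
    [-20,-1,0,0,0,0],
    [-60,-2,0,0,0,0],
    [-105,-3,0,0,0,0],
    [-150,-5,0,0,0,0],
    [-195,-6,0,0,0,0],
    [-240,-8,0,0,0,0],
    [-285,-9,0,0,0,0],
    [-330,-11,0,0,0,0],
  ],
  only="time|pos",
)

```text
time_s: 13.9
eef_pos: [584.4, 41.0, 223.1]
```

>>> inch_along(
  increments=[
    [-40,-1,0,0,0,-0.1],
    [-80,-3,0,0,0,-0.2],
    [-120,-4,0,0,0,-0.3],
    [-160,-5,0,0,0,-0.4],
    [-200,-7,0,0,0,-0.5],
    [-235,-8,10,0,0,-0.58],
    [-255,-8,30,0,0,-0.645],
    [-260,-8.4,50,0,0,-0.645],
  ],
  only="time|pos|width",
)

```text
time_s: 14.7
eef_pos: [572.6, -219.2, 172.3]
grip_width: 0.267
```

>>> inch_along(
  increments=[
    [0,0,15,0,0,0],
    [0,0,15,0,0,0],
    [0,0,15,0,0,0],
    [0,0,15,0,0,0],
  ],
  only="time|pos|width",
)

```text
time_s: 15.1
eef_pos: [573.8, -217.0, 160.8]
grip_width: 0.27
```

```bash
python3 -c "
from h import *
print(to([574,-216.8,110.2],.632))"
```

```text
[array([ 0. ,  0.2, 50.6]), array([0., 0., 0.])]
```

>>> inch_along(
  increments=[
    [0,0,20,0,0,0],
    [0,0,38,0,0,0],
    [0,0,46,0,0,0],
    [0,0,49,0,0,0],
    [0,0,50,0,0,0],
    [0,0,50,0,0,0],
    [0,0,50,0,0,0],
  ],
  only="time|pos|force|width",
)

```text
time_s: 15.8
eef_pos: [573.9, -217.3, 111.2]
force: [-0.2, -0.6, -0.2]
grip_width: 0.27
grip_force: 39.5
```

>>> inch_along(
  increments=[
    [0,0,0,0,0,0],
    [0,0,0,0,0,0],
    [0,0,0,0,0,0],
  ],
  finger_gap=0.5,
  only="time|pos|force|width",
)

```text
time_s: 16.1
eef_pos: [573.7, -217.2, 110.6]
force: [0.2, -0.1, -0.4]
grip_width: 0.498
grip_force: 0.0
```

>>> inch_along(
  increments=[
    [0,0,-20,0,0,0],
    [0,0,-60,0,0,0],
    [0,0,-100,0,0,0],
    [0,0,-120,0,0,0],
    [0,0,-120,0,0,0],
  ],
  finger_gap=0.6,
  only="time|pos|force|width",
)

```text
time_s: 16.6
eef_pos: [574.4, -217.6, 233.8]
force: [0.2, 0.0, -0.2]
grip_width: 0.601
grip_force: 0.0
```

```bash
python3 -c "
from h import *
print(to([522.2,347,230],.073))"
```

```text
[array([486.4, 291.4,   1.7]), array([0.004, 0.005, 0.559])]
```

>>> inch_along(
  increments=[
    [15,9,0,0,0,0],
    [49,29,0,0,0,0],
    [86,52,0,0,0,0],
    [124,74,0,0,0,0],
    [161,97,0,0,0,0],
    [198,119,0,0,0,0],
    [236,141,0,0,0,0],
    [273,164,0,0,0,0],
  ],
  only="time|pos",
)

```text
time_s: 17.4
eef_pos: [543.2, 102.5, 228.9]
```

>>> inch_along(
  increments=[
    [37,22,0,0,0,0.1],
    [74,44,0,0,0,0.2],
    [112,67,0,0,0,0.3],
    [150,90,0,0,0,0.4],
    [182,109,5,0,0,0.5],
    [203,121,20,0,0,0.559],
    [212,127,45,0,0,0.559],
    [213.4,127.4,65,0,0,0.559],
  ],
  only="time|pos|width",
)

```text
time_s: 18.2
eef_pos: [519.3, 349.2, 162.4]
grip_width: 0.6
```

>>> inch_along(
  increments=[
    [0,0,10,0,0,0],
    [0,0,10,0,0,0],
    [0,0,10,0,0,0],
    [0,0,10,0,0,0],
  ],
  only="time|pos|width",
)

```text
time_s: 18.6
eef_pos: [521.8, 347.4, 156.5]
grip_width: 0.6
```

Create jigbars.py:
```python
from meas import *
import sys
def jf(w): 
    a=.632; return (np.atleast_2d(w)-[523.2,-254])@np.array([[np.cos(a),-np.sin(a)],[np.sin(a),np.cos(a)]])
p,d=cams.capture('top')
cv2.imwrite(sys.argv[1],cv2.resize(p[160:265,350:480],(0,0),fx=5,fy=5,interpolation=cv2.INTER_CUBIC)[:,:,::-1])
for n,z in(("short_bar_a",46),("long_bar_a",50),("jig",33)):
    for r in cams.trace(n,"top"):
        m=r["pixels"]
        if r["p"]>.3 and np.nonzero(m)[1].mean()>350:
            c,h=pca(m,z); print(n,round(r["p"],2),m.sum(),np.round(jf(c),1),round(h-.632,3),np.round(jf(rect(m,z)[0]),1))
```

```bash
python3 jigbars.py pics/p2.png
python3 -c "
from h import *
print(to([522.2,347,76],.073))"
```

```text
short_bar_a 0.81 327 [[-63.5   2.4]] 1.563 [[-63.8   1.6]]
short_bar_a 0.65 323 [[61.9  1.2]] 1.583 [[61.7  1.2]]
jig 0.84 2882 [[0.2 0.5]] 0.02 [[0.2 0.4]]
[array([-0.4,  0.5, 80. ]), array([ 0.001, -0.   , -0.   ])]
```

View pics/p2.png

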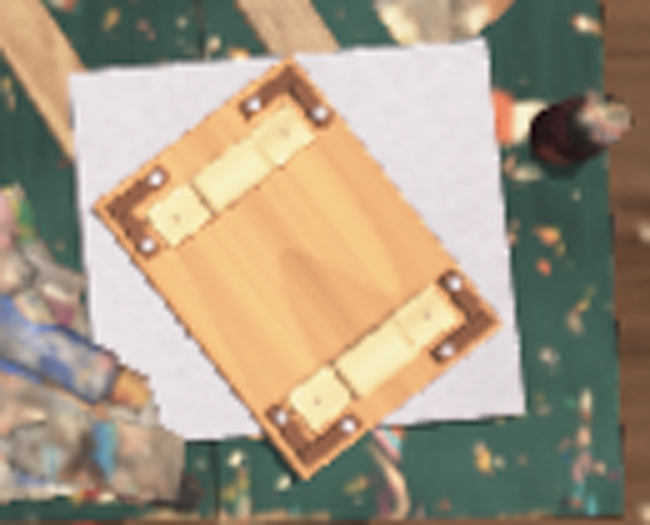

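Both short bars sit within about 2 mm of their places (jig frame −63.5/2 and 62/1). Now the first long bar.

>>> inch_along(
  increments=[
    [0,0,20,0,0,0],
    [0,0,45,0,0,0],
    [0,0,65,0,0,0],
    [0,0,76,0,0,0],
    [0,0,79.5,0,0,0],
    [0,0,79.5,0,0,0],
    [0,0,79.5,0,0,0],
  ],
  only="time|pos|force",
)

```text
time_s: 19.5
eef_pos: [521.9, 347.6, 77.0]
force: [0.9, 0.2, -0.3]
grip_force: 0.0
```

>>> inch_along(
  increments=[
    [0,0,0,0,0,0],
    [0,0,0,0,0,0],
    [0,0,0,0,0,0],
    [0,0,0,0,0,0],
    [0,0,0,0,0,0],
    [0,0,0,0,0,0],
    [0,0,0,0,0,0],
  ],
  finger_gap=0.0,
  clamp_n=40,
  only="time|pos|force|width",
)

```text
time_s: 20.2
eef_pos: [521.8, 347.6, 76.7]
force: [-0.8, -0.6, 5.7]
grip_width: 0.271
grip_force: 40.1
```

>>> inch_along(
  increments=[
    [0,0,-20,0,0,0],
    [0,0,-60,0,0,0],
    [0,0,-105,0,0,0],
    [0,0,-140,0,0,0],
    [0,0,-150,0,0,0],
    [0,0,-150,0,0,0],
  ],
  only="time|pos|force|width",
)

```text
time_s: 20.8
eef_pos: [521.6, 347.6, 226.9]
force: [0.3, -1.2, -0.6]
grip_width: 0.269
grip_force: 39.4
```

```bash
python3 -c "
from h import *
print(to([500.1,-222.5,170],-.939))"
```

```text
[array([-567. ,  -63.2,   56.4]), array([ 0.002, -0.002,  1.012])]
```

>>> inch_along(
  increments=[
    [-20,-2,0,0,0,0],
    [-60,-7,0,0,0,0],
    [-105,-12,0,0,0,0],
    [-150,-17,0,0,0,0],
    [-195,-22,0,0,0,0],
    [-240,-27,0,0,0,0],
    [-285,-32,0,0,0,0],
    [-330,-37,0,0,0,0],
  ],
  only="time|pos",
)

```text
time_s: 21.6
eef_pos: [507.5, 14.0, 223.9]
```

>>> inch_along(
  increments=[
    [-40,-4,0,0,0,0.12],
    [-80,-9,0,0,0,0.25],
    [-120,-13,0,0,0,0.38],
    [-160,-18,0,0,0,0.5],
    [-195,-22,0,0,0,0.63],
    [-220,-25,0,0,0,0.76],
    [-235,-26,10,0,0,0.89],
    [-237,-26.2,30,0,0,1.01],
  ],
  only="time|pos|width",
)

```text
time_s: 22.4
eef_pos: [499.3, -224.4, 194.4]
grip_width: 0.269
```

>>> inch_along(
  increments=[
    [0,0,15,0,0,0],
    [0,0,20,0,0,0],
    [0,0,20,0,0,0],
    [0,0,20,0,0,0],
  ],
  only="time|pos|width",
)

```text
time_s: 22.8
eef_pos: [499.8, -222.6, 176.0]
grip_width: 0.266
```

```bash
python3 -c "
from h import *
print(to([500.1,-222.5,110.2],-.939))
p,d=cams.capture('top');cv2.imwrite('pics/l1.png',cv2.resize(p[150:285,330:490],(0,0),fx=4,fy=4,interpolation=cv2.INTER_CUBIC)[:,:,::-1])"
```

```text
[array([ 0.3,  0.1, 65.8]), array([-0.   , -0.   ,  0.002])]
```

View pics/l1.png

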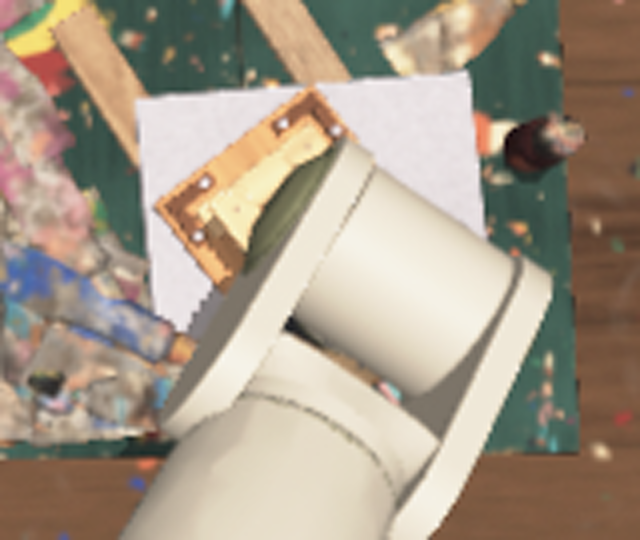

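The arm hides the bar from above (wrist over crop (350,250)), so I lower in stages and watch the force.

>>> inch_along(
  increments=[
    [0,0,20,0,0,0],
    [0,0,40,0,0,0],
    [0,0,50,0,0,0],
    [0,0,54,0,0,0],
    [0,0,56,0,0,0],
    [0,0,58,0,0,0],
    [0,0,60,0,0,0],
    [0,0,60,0,0,0],
  ],
  only="time|pos|force|width",
)

```text
time_s: 23.65
eef_pos: [499.8, -222.7, 116.0]
force: [0.2, 0.4, -1.0]
grip_width: 0.267
grip_force: 39.4
```

>>> inch_along(
  increments=[
    [0,0,1.5,0,0,0],
    [0,0,3,0,0,0],
    [0,0,4.5,0,0,0],
    [0,0,5,0,0,0],
    [0,0,5,0,0,0],
    [0,0,5,0,0,0],
  ],
  only="time|pos|force|width",
)

```text
time_s: 24.25
eef_pos: [499.8, -222.6, 110.9]
force: [0.0, 0.4, -0.2]
grip_width: 0.266
grip_force: 39.4
```

Closed without contact force; release, lift and go to the second long bar.

>>> inch_along(
  increments=[
    [0,0,0.5,0,0,0],
    [0,0,0.5,0,0,0],
    [0,0,0.5,0,0,0],
    [0,0,0.5,0,0,0],
  ],
  finger_gap=0.5,
  only="time|pos|force|width",
)

```text
time_s: 24.65
eef_pos: [499.8, -222.7, 110.5]
force: [0.8, -0.1, 0.4]
grip_width: 0.499
grip_force: 0.0
```

>>> inch_along(
  increments=[
    [0,0,-15,0,0,0],
    [0,0,-50,0,0,0],
    [0,0,-90,0,0,0],
    [0,0,-118,0,0,0],
    [0,0,-120,0,0,0],
    [0,0,-120,0,0,0],
  ],
  finger_gap=0.5,
  only="time|pos|force|width",
)

```text
time_s: 25.25
eef_pos: [499.7, -222.6, 230.5]
force: [-0.5, -1.0, -0.8]
grip_width: 0.503
grip_force: 0.0
```

```bash
python3 -c "
from h import *
print(to([451,356,150],-.11))"
```

```text
[array([ 303.4, -495.1,   80.2]), array([ 0.001,  0.   , -0.827])]
```

>>> inch_along(
  increments=[
    [9,-15,0,0,0,0],
    [30,-49,0,0,0,0],
    [53,-87,0,0,0,0],
    [77,-126,0,0,0,0],
    [100,-164,0,0,0,0],
    [124,-202,0,0,0,0],
    [147,-240,0,0,0,0],
    [170,-278,0,0,0,0],
  ],
  finger_gap=0.6,
  only="time|pos",
)

```text
time_s: 26.05
eef_pos: [470.6, 104.5, 229.2]
```

>>> inch_along(
  increments=[
    [23,-38,0,0,0,-0.1],
    [46,-75,0,0,0,-0.2],
    [70,-113,0,0,0,-0.32],
    [93,-151,0,0,0,-0.44],
    [113,-184,0,0,0,-0.56],
    [127,-206,15,0,0,-0.68],
    [133,-216,35,0,0,-0.8],
    [133.4,-217.1,60,0,0,-0.827],
  ],
  only="time|pos|width",
)

```text
time_s: 26.85
eef_pos: [449.4, 357.8, 168.6]
grip_width: 0.602
```

>>> inch_along(
  increments=[
    [0,0,15,0,0,0],
    [0,0,20,0,0,0],
    [0,0,20,0,0,0],
    [0,0,20,0,0,0],
  ],
  only="time|pos|width",
)

```text
time_s: 27.25
eef_pos: [451.0, 356.1, 150.9]
grip_width: 0.602
```

```bash
python3 jigbars.py pics/p3.png
python3 -c "
from h import *
print(to([451,356,76],-.11))"
```

```text
short_bar_a 0.84 257 [[-63.8  -9.2]] 1.571 [[-64.3 -10.4]]
short_bar_a 0.65 232 [[ 61.7 -12.4]] 1.565 [[ 61.7 -12.4]]
long_bar_a 0.74 558 [[-2.3 40.2]] 0.012 [[-2.3 40.6]]
[array([-0.1, -0.2, 75. ]), array([ 0.001, -0.001, -0.   ])]
```

View pics/p3.png

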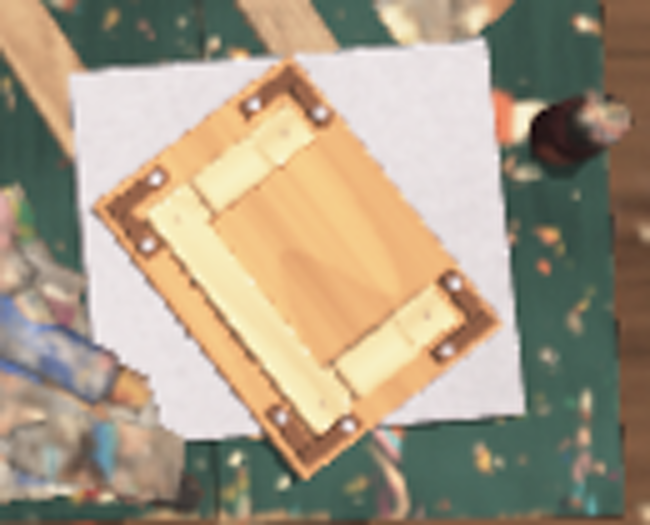

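Long bar 1 lies along the left side, laps closed (jig frame −2, 40). Now the last bar.

>>> inch_along(
  increments=[
    [0,0,20,0,0,0],
    [0,0,45,0,0,0],
    [0,0,62,0,0,0],
    [0,0,71,0,0,0],
    [0,0,74.5,0,0,0],
    [0,0,74.5,0,0,0],
    [0,0,74.5,0,0,0],
  ],
  only="time|pos|force",
)

```text
time_s: 28.15
eef_pos: [451.4, 356.2, 76.8]
force: [0.1, 0.1, -0.6]
grip_force: 0.0
```

>>> inch_along(
  increments=[
    [0,0,0,0,0,0],
    [0,0,0,0,0,0],
    [0,0,0,0,0,0],
    [0,0,0,0,0,0],
    [0,0,0,0,0,0],
    [0,0,0,0,0,0],
    [0,0,0,0,0,0],
  ],
  finger_gap=0.0,
  clamp_n=40,
  only="time|pos|force|width",
)

```text
time_s: 28.85
eef_pos: [451.3, 356.1, 76.6]
force: [-0.4, -0.6, 5.8]
grip_width: 0.272
grip_force: 40.4
```

>>> inch_along(
  increments=[
    [0,0,-20,0,0,0],
    [0,0,-60,0,0,0],
    [0,0,-105,0,0,0],
    [0,0,-140,0,0,0],
    [0,0,-150,0,0,0],
    [0,0,-150,0,0,0],
  ],
  only="time|pos|force|width",
)

```text
time_s: 29.45
eef_pos: [451.2, 356.1, 226.9]
force: [0.0, -0.2, -1.7]
grip_width: 0.269
grip_force: 39.7
```

```bash
python3 -c "
from h import *
print(to([545.1,-283.9,170],-.939))"
```

```text
[array([-625.9,  163.4,   56.4]), array([ 0.001, -0.002,  0.829])]
```

>>> inch_along(
  increments=[
    [-20,5,0,0,0,0],
    [-60,16,0,0,0,0],
    [-104,27,0,0,0,0],
    [-148,39,0,0,0,0],
    [-192,50,0,0,0,0],
    [-236,62,0,0,0,0],
    [-280,73,0,0,0,0],
    [-324,85,0,0,0,0],
  ],
  only="time|pos",
)

```text
time_s: 30.25
eef_pos: [499.2, 22.8, 224.0]
```

>>> inch_along(
  increments=[
    [-44,11,0,0,0,0.1],
    [-88,23,0,0,0,0.2],
    [-132,34,0,0,0,0.3],
    [-176,46,0,0,0,0.4],
    [-220,57,0,0,0,0.5],
    [-260,67,0,0,0,0.61],
    [-290,75,10,0,0,0.72],
    [-302,78.4,30,0,0,0.828],
  ],
  only="time|pos|width",
)

```text
time_s: 31.05
eef_pos: [544.4, -287.0, 194.0]
grip_width: 0.27
```

>>> inch_along(
  increments=[
    [0,0,15,0,0,0],
    [0,0,20,0,0,0],
    [0,0,20,0,0,0],
    [0,0,20,0,0,0],
  ],
  only="time|pos|width",
)

```text
time_s: 31.45
eef_pos: [544.8, -283.9, 176.0]
grip_width: 0.268
```

```bash
python3 -c "
from h import *
print(to([545.1,-283.9,110.5],-.939))"
```

```text
[array([ 0.2,  0.2, 65.5]), array([0.   , 0.   , 0.002])]
```

>>> inch_along(
  increments=[
    [0,0,20,0,0,0],
    [0,0,40,0,0,0],
    [0,0,50,0,0,0],
    [0,0,54,0,0,0],
    [0,0,56,0,0,0],
    [0,0,58,0,0,0],
    [0,0,60,0,0,0],
    [0,0,60,0,0,0],
  ],
  only="time|pos|force|width",
)

```text
time_s: 32.25
eef_pos: [544.7, -284.2, 116.1]
force: [0.2, 0.2, -0.6]
grip_width: 0.269
grip_force: 39.7
```

>>> inch_along(
  increments=[
    [0,0,1.5,0,0,0],
    [0,0,3,0,0,0],
    [0,0,4.5,0,0,0],
    [0,0,5.3,0,0,0],
    [0,0,5.3,0,0,0],
    [0,0,5.3,0,0,0],
  ],
  only="time|pos|force|width",
)

```text
time_s: 32.85
eef_pos: [544.7, -284.2, 110.6]
force: [-0.0, -0.5, -0.5]
grip_width: 0.269
grip_force: 39.7
```

Release, lift, and back off toward +y for a clear view.

>>> inch_along(
  increments=[
    [0,0,0,0,0,0],
    [0,0,0,0,0,0],
    [0,0,0,0,0,0],
    [0,0,0,0,0,0],
  ],
  finger_gap=0.5,
  only="time|pos|force|width",
)

```text
time_s: 33.25
eef_pos: [544.7, -284.2, 110.7]
force: [0.1, 0.6, -0.2]
grip_width: 0.5
grip_force: 0.0
```

>>> inch_along(
  increments=[
    [0,0,-15,0,0,0],
    [0,0,-50,0,0,0],
    [0,0,-90,0,0,0],
    [0,0,-118,0,0,0],
    [0,0,-120,0,0,0],
    [0,0,-120,0,0,0],
  ],
  only="time|pos|force|width",
)

```text
time_s: 33.85
eef_pos: [544.7, -284.2, 231.8]
force: [0.3, 0.0, -1.3]
grip_width: 0.499
grip_force: 0.0
```

>>> inch_along(
  increments=[
    [9,-15,0,0,0,0],
    [30,-49,0,0,0,0],
    [53,-87,0,0,0,0],
    [77,-126,0,0,0,0],
    [100,-164,0,0,0,0],
    [124,-202,0,0,0,0],
    [140,-230,0,0,0,0],
    [140,-230,0,0,0,0],
  ],
  only="time|pos",
)

```text
time_s: 34.65
eef_pos: [520.6, -12.5, 229.8]
```

```bash
python3 jigbars.py pics/p4.png
```

Run:
```python
from h import *
_,d=cams.capture("top");P=cloud(d);a=.632
q=(P[...,:2]-[523.2,-254])@np.array([[np.cos(a),-np.sin(a)],[np.sin(a),np.cos(a)]])
for n,x,y in[("+x",63,0),("-x",-63,0)]+[("L%+d%+d"%(s,t),s*60,t*38) for s in(1,-1) for t in(1,-1)]+[("mid+",0,38),("mid-",0,-38),("plate",0,0)]:
    m=(abs(q[...,0]-x)<9)&(abs(q[...,1]-y)<9)&(d>0); print(n,m.sum(),round(P[...,2][m].mean(),1))
```

```text
short_bar_a 0.75 199 [[-64.5   0.3]] 1.594 [[-64.2   0.5]]
short_bar_a 0.51 139 [[61.7  0.8]] 1.604 [[61.7  1.3]]
long_bar_a 0.65 557 [[ 0.  39.3]] 0.004 [[-1.4 39.9]]
long_bar_a 0.64 527 [[ -0.6 -36.1]] -0.001 [[ -1.7 -35.5]]
long_bar_a 0.38 236 [[ -32.9 -164.3]] 1.281 [[ -32.6 -165.2]]
jig 0.85 2114 [[2.9 1.6]] 0.028 [[-0.2  0. ]]
+x 46 52.2
-x 44 52.0
L+1+1 43 51.4
L+1-1 45 51.7
L-1+1 46 52.1
L-1-1 45 51.7
mid+ 42 51.6
mid- 44 52.0
plate 42 34.1
```

View pics/p4.png

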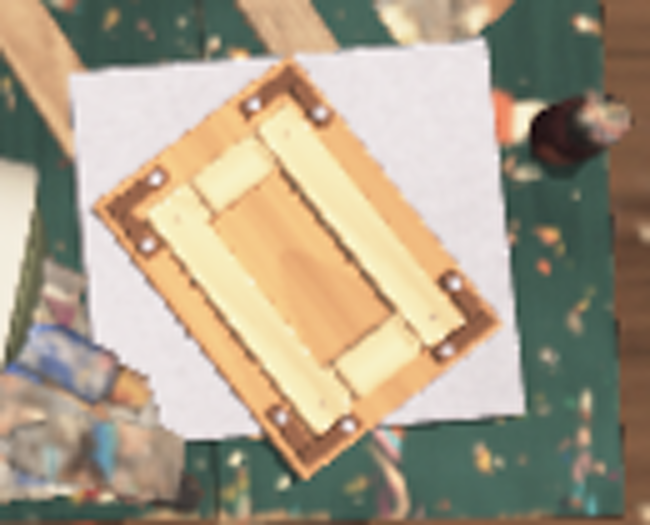

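The frame is closed and flush: all eight bar-top points read 51.4–52.2 mm (the plate reads 34), and every bar is within about 2.5 mm of its place. The ink bottle is still at crop (560,130).

```bash
python3 -c "
from rig import order
print(order.finish_job())"
```

```text
the job is handed in; nothing more can be done
None
```

The strainer is dry-fitted and handed in: all four half-laps are closed, the bars lie flush and within about 2.5 mm of their places, and the offcut, tape and ink bottle were never touched; no verdict was returned.

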